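Nest the steel glue pots without jamming them

ROBOT

A 7-joint arm with a two-finger parallel gripper is mounted at the origin on a cart in front of the work surface, level with it; the furniture and walls round the work are solid. World frame = base frame: x ahead of the robot, y to its left, z up, the work surface at z = 0. Lengths are in m, angles in rad, forces in N, time in s.
With the tool pointing down it reaches from about 0.425 to 1.025 m from the base axis. Payload 3.6 kg.
Tool frame: the origin (TCP) lies at the very end of the fingers, on their centre line; the grasp point (between the pads) lies 19 mm behind it; z points along the fingers, y is the line along which they close (so a half turn about z gives the same grasp; the last joint's range is limited). The gripper opens to 85 mm and grips with 20 to 120 N. Pads are 22 mm wide; open, the fingers measure 114 mm over their backs; the gripper's body (76 mm by 85 mm) begins 54 mm behind the grasp point. The pads swing forward as they close: fully open they stand 13 mm farther back than shut.
Start: joints at [1.204, 0.591, 0.048, 1.609, -0.033, 0.943, -0.034], TCP at [0.195, -0.698, 0.231] pointing down, gripper open.
Joint ranges: [-2.69, 2.69], [-0.47, 2.24], [-1.27, 1.36], [0.19, 2.51], [-1.53, 4.68], [0.08, 2.07], [-3.09, 3.09]. Speed limits (rad/s): [2.57, 2.57, 3.14, 3.14, 3.14, 3.14, 3.14].

INTERFACE

Orientations are given as a unit quaternion [x, y, z, w].
In Python, from station import robot gives the robot as it stands.
- The arm moves only by the shell command python3 shift.py 'ROWS' [OPENING]. ROWS is a JSON object whose key "increments" holds a list of rows, 1 to 12 of them, each of 6 numbers: dx, dy, dz in units of 100 mm, then a rotation vector rx, ry, rz in rad; each row is the pose to reach, as a shift and turn from the pose commanded when the command began, along the tool's axes at that moment; what a row does not reach only later rows make up. A row lasts 1/12 s, in which the tool goes at most 0.0417 m and 0.125 rad, less where a joint would pass 70% of its speed; a pose out of reach is approached as far as the arm can. OPENING is the opening from 0.0 (shut) to 1.0 (fully open), set as the command begins (- or left out keeps the last). The fingers move at their own pace and stop on an object; the grip force is fixed at half the most. Time passes only in rows, so rows that do not move let the fingers close. It prints the time, the measured TCP pose, the force, the opening and the grip force at its end. Input that does not fit is refused with a message, and nothing moves.
- robot.read_state(): the state, without advancing time (a new reading comes with each control period).
- robot.grab_frame(name): name is "scene" or "top"; returns the picture (480x640x3 uint8, red, green, blue); there is no depth.
- robot.camera_info(name): a dict with "camera_matrix" (3x3 intrinsics, pixels), "rvec" (rotation vector, rad) and "tvec" (3), from world to camera coordinates, as OpenCV has them. Camera axes: x right, y down, z forward; pixel columns grow to the right and rows downward; lengths in m; the calibration is good to about 2 mm. A picture is of the moment at which its call begins. camera_info takes no time and is no camera call.
- robot.job_done(): hands the job in; it is judged then, once.
The state is a dict: "clock": time; "joint_pos": joint angles; "joint_vel": joint speeds; "joint_torque": joint torques, N m; "eef_pos": TCP position; "eef_rot": TCP orientation; "ft_force": force on the tool from outside, world axes, zero at the start; "torque": the same for the moment, N m; "opening": opening from 0.0 (shut) to 1.0 (fully open); "finger_force": force on a finger pad.
Only numpy, scipy, OpenCV 4.12 (cv2) and the standard library are available. Lean on these libraries where they do the work, as an engineer would, in place of code of your own. Each camera call takes 0.05 s, during which the arm holds its last target. There are 200 camera calls.

TASK

Put the three tapered steel glue pots away as one upright nest where the large pot stands: first bed the medium pot in the large one, then the small pot in the medium one. Lower each gently until it meets the rubber seat inside, give it a light push of about 10 N straight down for half a second so that it beds (a hard shove of 18 N or more would wedge it for good), then let go. Leave the large pot standing where it is, and do not shift the roll of tape, the small carton or the tape measure.

Things in the scene. Friction and masses are not known exactly. Their poses are not given: they have to be found in the camera images.
- pot_large: Largest of three open tapered round steel pots of the same look: 100 mm high, outer diameter 62 mm at the foot, 82 mm at the rim, wall 2.5 mm (mouth 77 mm inside), about 0.6 kg, loose on the bench. Holds a dark rubber seat inside (see its rim point). Origin: centre of the underside; z up.
- pot_medium: Middle pot: 80 mm high, outer diameter 47 mm at the foot, 63 mm over the straight 20 mm high rim band (grip there: once nested, its rim stands 27 to 49 mm above the large pot's rim), mouth 58 mm inside, about 0.22 kg, loose. Holds a rubber seat too. Origin: centre of the underside; z up.
- pot_small: Smallest pot: 62 mm high, outer diameter 34 mm at the foot, 46 mm over the straight 20 mm high rim band (grip there: once nested, its rim stands 27 to 49 mm above the medium pot's rim), no seat inside, about 0.09 kg, loose. Origin: centre of the underside; z up.
- tape_roll: Bystander: roll of masking tape lying flat, 98 mm diameter, 24 mm high. Origin: centre of the underside.
- carton: Bystander: small brown cardboard carton, 52x77x52 mm. Origin: centre of the underside.
- tape_measure: Bystander: black tape measure standing upright, 38x95x66 mm. Origin: centre of the underside.
- pot_large_rim (a point): Centre of the large pot's mouth, at rim height. Below it the rubber seat's floor lies 31 to 49 mm deep, different each time: find it by touch. It holds still up to 2.5 N, then gives 0.25 mm per N (2 mm at 10 N) and mostly comes back when released. Its dish, 58 mm across at the top, centres the medium pot's foot.
- pot_medium_rim (a point): Centre of the medium pot's mouth, at rim height. Below it the rubber seat's floor lies 13 to 31 mm deep, different each time; it gives as the large pot's seat does. Its dish, 45 mm across at the top, centres the small pot's foot.

How it is judged:
By the outcome, as a careful person would: the job done as asked, in the order asked, and still so for the second after the job is handed in, with the robot touching nothing.
It also fails if it takes over 66 s, if anything falls off the work surface, if the arm or the gripper's body presses on something with over 40 N, if the wrist force passes 120 N, or if a joint passes its speed limit or range.

## Working session

There is one attempt and no reset: what is moved stays moved. The work goes in short steps, Python scripts to look and compute and a shell command to move; the robot and the scene stay as the last step left them, time stands still between calls to the robot, and variables do not carry over. Pictures are saved under pics/ and viewed, at most 10 in all, crops included, and the job is handed in when it is done.

```bash
ls; mkdir -p pics
python3 - <<'E'
from station import robot
import cv2
for n in("scene","top"):
    cv2.imwrite(f"pics/{n}0.png",robot.grab_frame(n)[:,:,::-1]); print(n,robot.camera_info(n))
s=robot.read_state(); print({k:s[k] for k in("clock","eef_pos","eef_rot","ft_force","opening")})
E
```

```text
pics
shift.py
station.py
scene {'camera_matrix': array([[594.95258927,   0.        , 308.25693281],
       [  0.        , 594.95258927, 240.91715301],
       [  0.        ,   0.        ,   1.        ]]), 'rvec': array([ 1.37004157, -2.25519867,  0.86631797]), 'tvec': array([0.27078669, 0.42808936, 0.8023512 ])}
top {'camera_matrix': array([[567.98438989,   0.        , 314.48285496],
       [  0.        , 567.98438989, 241.81812146],
       [  0.        ,   0.        ,   1.        ]]), 'rvec': array([ 1.98825391, -2.2442244 ,  0.22112126]), 'tvec': array([0.05786455, 0.55327349, 1.24169307])}
{'clock': 0.1, 'eef_pos': array([ 0.1951454 , -0.69747574,  0.23026181]), 'eef_rot': array([ 9.90705796e-01,  1.36018539e-01, -2.07646732e-04, -9.69442184e-04]), 'ft_force': array([-0.48463404, -0.8791071 ,  0.44537151]), 'opening': 1.0001873518350166}
```

View pics/scene0.png

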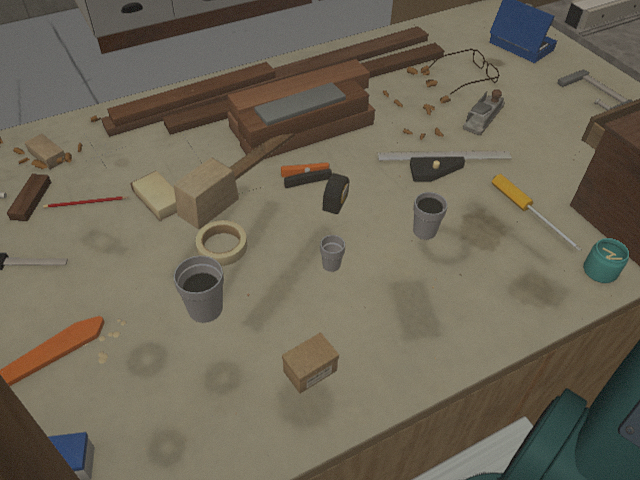

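View pics/top0.png

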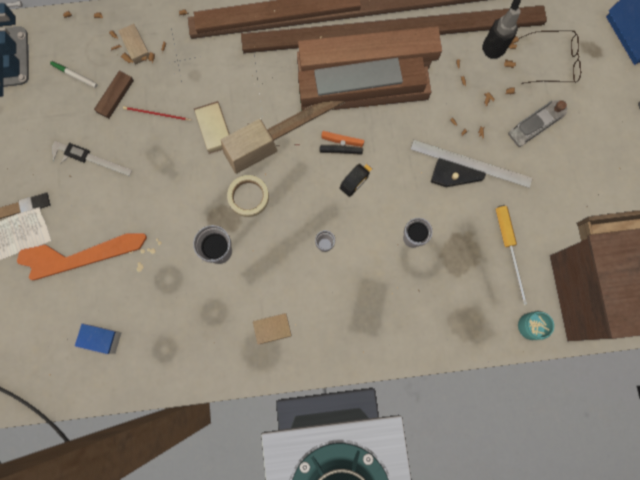

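The scene view shows large (200,288), small (332,253) and medium (429,215). In the top view they are at (213,245), (325,241) and (417,232). Next I'll enlarge the pots to find the rim edges.

Run:
```python
import cv2,numpy as np
R=[]
for n,cs in(("scene",[(200,288),(429,215),(332,253)]),("top",[(213,245),(417,232),(325,241)])):
    im=cv2.imread(f"pics/{n}0.png"); r=[]
    for x,y in cs:
        h=38; c=im[y-h:y+h,x-h:x+h]; r.append(cv2.resize(c,(260,260),interpolation=cv2.INTER_CUBIC))
        d=c[:,:,2].astype(int)-c[:,:,0]; m=(d<16).astype(np.uint8)
        cc,lab,st,_=cv2.connectedComponentsWithStats(m); k=1+st[1:,4].argmax(); print(n,st[k][:2]+[x-h,y-h],st[k][2:])
    R.append(np.hstack(r))
cv2.imwrite("pics/crop.png",np.vstack(R))
```

```text
scene [173 256] [  51   67 2596]
scene [413 192] [  34   48 1254]
scene [320 235] [ 25  37 729]
top [193 225] [  39   39 1193]
top [403 218] [ 30  30 686]
top [315 230] [ 20  22 343]
```

View pics/crop.png

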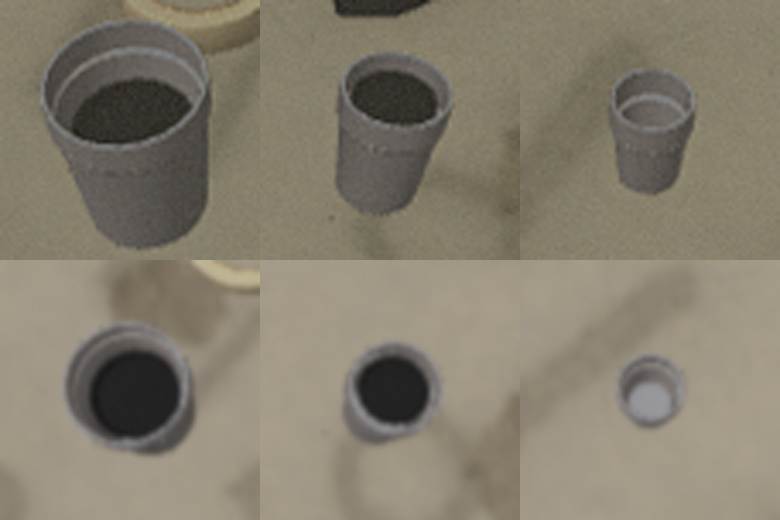

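The enlargement shows clean grey silhouettes with rims unobstructed. I'll cast the rim arc's contour points onto a plane from both views, and fit centre, height and radius.

```bash
cat > vis.py <<'E'
import cv2,numpy as np
from station import robot
from scipy.optimize import least_squares
def cam(n):
    c=robot.camera_info(n); R=cv2.Rodrigues(c["rvec"])[0]; return c["camera_matrix"],R,np.array(c["tvec"])
def proj(n,P):
    K,R,t=cam(n); q=K@(R@np.array(P)+t); return q[:2]/q[2]
def cast(n,px,z):
    K,R,t=cam(n); d=np.c_[px,np.ones(len(px))]@np.linalg.inv(K).T@R; o=-R.T@t
    return o+d*((z-o[2])/d[:,2])[:,None]
def contour(im,x,y,h=42):
    x,y=int(x),int(y); c=cv2.resize(im[y-h:y+h,x-h:x+h],None,fx=6,fy=6,interpolation=cv2.INTER_CUBIC)
    c=cv2.GaussianBlur(c,(0,0),4).astype(int); m=((c[:,:,2]-c[:,:,0])<15).astype(np.uint8)
    cs=cv2.findContours(m,cv2.RETR_EXTERNAL,cv2.CHAIN_APPROX_NONE)[0]
    k=max(cs,key=cv2.contourArea)[:,0]; return (k+.5)/6-.5+[x-h,y-h]
def pot(ims,px,H):
    C={n:contour(ims[n],*px[n]) for n in ims}
    p=np.r_[cast("top",[px["top"]],H)[0],.03]
    for _ in range(5):
        A={}
        for n in C:
            c=proj(n,p[:3]); d=proj(n,p[:3]-[0,0,.05])-c; d/=np.linalg.norm(d); v=C[n]-c
            A[n]=C[n][(v@d)<-.15*np.linalg.norm(v,axis=1)]
        f=lambda q:np.concatenate([np.hypot(*(cast(n,A[n],q[2])[:,:2]-q[:2]).T)-q[3] for n in A])
        p=least_squares(f,p,loss="soft_l1",f_scale=.001).x
    return p,np.sqrt(np.mean(f(p)**2)),{n:np.round(np.mean(np.hypot(*(cast(n,A[n],p[2])[:,:2]-p[:2]).T)-p[3])*1e3,2) for n in A}
E
python3 - <<'E'
import cv2,numpy as np
from vis import *
ims={n:cv2.imread(f"pics/{n}0.png") for n in("scene","top")}
np.set_printoptions(precision=4,suppress=True)
for nm,s,t,H in(("L",(200,288),(213,245),.1),("M",(429,215),(417,232),.08),("S",(332,253),(325,241),.062)):
    print(nm,*pot(ims,{"scene":s,"top":t},H))
for nm,px,z in(("roll",(247,195),.024),("carton",(272,328),.052),("tm",(355,179),.066)): print(nm,cast("top",[px],z))
from scipy.spatial.transform import Rotation as Ro
print(Ro.from_quat(robot.read_state()["eef_rot"]).as_matrix())
E
```

```text
L [0.5717 0.217  0.0997 0.0416] 0.0005450515224771189 {'scene': np.float64(-0.19), 'top': np.float64(0.16)}
M [ 0.5476 -0.2434  0.0821  0.0308] 0.0006419675828693356 {'scene': np.float64(0.03), 'top': np.float64(-0.04)}
S [ 0.5558 -0.0332  0.0633  0.0234] 0.0005959465091250609 {'scene': np.float64(-0.09), 'top': np.float64(0.04)}
roll [[0.6949 0.136  0.024 ]]
carton [[0.3743 0.1079 0.052 ]]
tm [[ 0.6902 -0.12    0.066 ]]
[[ 0.963   0.2695 -0.0007]
 [ 0.2695 -0.963   0.0019]
 [-0.0001 -0.002  -1.    ]]
```
Great. Gripper orientation: fingers 114mm over backs; medium gripped at rim band: TCP lower than rim. Grasp point 19mm behind TCP (pads swing forward as they close: fully open, 13mm farther back? so TCP "at the very end of fingers" when? presumably shut). Grip band 20 mm high; grasp point at band center: 10 mm below rim -> TCP 29mm below rim: z=0.082-0.029=0.053ish. But when nested, the medium's rim stands 27–49 above the large's rim: fingertips 29 below the medium's rim could come as near as... rim 27 above → TCP 2mm below large rim; the finger tips inside? Finger outside spans; at medium diameter 63 plus finger thickness vs large mouth 77: collides. So grip higher: pad center ~ 5 mm below rim → TCP 24 below rim, 3mm clearance. With compression under push 2 mm. Does 27 already include? Depth 31..49 → height above = 80-depth = 31..49; 27 leaves 2 mm+... So TCP at 22 below rim: grasp point 3 mm below rim, pad half-height unknown. Pad partly above the rim. Choose 22-23. With opening at 63 mm of 85, pads not fully swung: pads at 3ish-mm further back (13mm*something) so finger tip actual is less deep. "TCP at very end of fingers" — shut. At opening 63mm the fingers stand farther back maybe ~6 mm (arc: swing nonlinear). So the finger ends at 63 mm opening are maybe 6 mm behind TCP, grasp point 25 behind? Hmm. parallelogram finger: depth = L cos θ. Shut 0, open 13. For Robotiq 85: L~57mm linkage; shut angle... offset at 63: likely ~ 6-7mm. for 46: ~3. "The grasp point (between the pads) lies 19 mm behind it" nominal. So TCP 25 below rim would put the tips at ~19 below rim, pad center at ~0 below?? Hmm. then the pads half grip. Better TCP 29 below the rim at medium: tips ~23 below, pad centre ~4 below if swing; if no swing, tips 29 below → may clash with large rim only if depth>~49-... nested rim above = 80-depth; ≥31 before pressing, tips clash if 29>31-2. Okay no clash actually just. But misreads... choose 28. For small: nested rim stands 27..49 over medium; 62-31=31. same. Choose 26 (swing less).

Rims found: L at (0.572, 0.217, 0.100), M at (0.548, -0.243, 0.082), S at (0.556, -0.033, 0.063). The heights and radii match the text. Moving towards M at height.

The rows are not in the units I measure in: shifts go in units of 100 mm. I convert before sending: -0.082 m is -0.82, 0.35 m is 3.5.

```bash
python3 shift.py '{"increments":[[0.2,-0.15,0,0,0,0],[0.5,-0.37,0,0,0,0],[0.8,-0.6,0,0,0,0],[1.1,-0.82,0,0,0,0],[1.4,-1.04,0,0,0,0],[1.7,-1.26,0,0,0,0],[2,-1.48,0,0,0,0],[2.3,-1.7,0,0,0,0],[2.6,-1.93,0,0,0,0],[2.9,-2.15,0,0,0,0],[3.2,-2.37,0,0,0,0],[3.5,-2.6,0,0,0,0]]}' 1.0
python3 shift.py '{"increments":[[0.3,-0.22,0.2,0,0,0],[0.6,-0.45,0.4,0,0,0],[0.9,-0.67,0.6,0,0,0],[1.05,-0.78,0.8,0,0,0],[1.12,-0.83,0.9,0,0,0],[1.12,-0.83,1,0,0,0],[1.12,-0.83,1,0,0,0],[1.12,-0.83,1,0,0,0]]}'
```

```bash
cat > goto.py <<'E'
# print shift needed (tool axes, from measured pose) to reach world target
import sys,numpy as np
from station import robot
from scipy.spatial.transform import Rotation as Ro
s=robot.read_state(); M=Ro.from_quat(s["eef_rot"])
print("shift",np.round(M.inv().apply(np.array(list(map(float,sys.argv[1:4])))-s["eef_pos"]),4),"pos",np.round(s["eef_pos"],4),"M",np.round(M.as_matrix(),3).tolist(),"f",np.round(s["ft_force"],2),"q",np.round(s["joint_pos"],2))
E
python3 goto.py 0.5476 -0.2434 0.053
```

```text
clock: 1.1
eef_pos: [0.463, -0.3519, 0.2311]
eef_rot: [0.991, 0.136, -0.0, -0.0]
ft_force: [0.8, -0.3, 0.2]
opening: 1.003
finger_force: 0.0
clock: 1.77
eef_pos: [0.546, -0.246, 0.1312]
eef_rot: [0.991, 0.134, -0.001, 0.001]
ft_force: [-0.4, 0.4, -0.1]
opening: 0.999
finger_force: 0.0
shift [ 0.0024 -0.0021  0.0782] pos [ 0.546  -0.246   0.1312] M [[0.964, 0.266, -0.002], [0.266, -0.964, -0.001], [-0.002, 0.001, -1.0]] f [-0.36  0.43 -0.11] q [ 0.35  0.56 -0.    1.97  0.01  0.61 -0.96]
```

```bash
python3 shift.py '{"increments":[[0.02,-0.02,0.1,0,0,0],[0.02,-0.02,0.2,0,0,0],[0.02,-0.02,0.3,0,0,0],[0.02,-0.02,0.4,0,0,0],[0.02,-0.02,0.5,0,0,0],[0.02,-0.02,0.6,0,0,0],[0.02,-0.02,0.67,0,0,0],[0.02,-0.02,0.73,0,0,0],[0.02,-0.02,0.77,0,0,0],[0.02,-0.02,0.77,0,0,0]]}'; python3 shift.py '{"increments":[[0,0,0,0,0,0],[0,0,0,0,0,0],[0,0,0,0,0,0],[0,0,0,0,0,0],[0,0,0,0,0,0],[0,0,0,0,0,0],[0,0,0,0,0,0],[0,0,0,0,0,0],[0,0,0,0,0,0],[0,0,0,0,0,0]]}' 0.4
python3 goto.py 0.5476 -0.2434 0.053
```

```text
clock: 2.6
eef_pos: [0.5487, -0.2407, 0.0533]
eef_rot: [0.991, 0.136, -0.001, -0.0]
ft_force: [-0.7, 1.0, 0.8]
opening: 0.998
finger_force: 0.0
clock: 3.43
eef_pos: [0.5502, -0.2417, 0.0556]
eef_rot: [0.991, 0.136, 0.001, 0.001]
ft_force: [-0.3, 0.1, 5.4]
opening: 0.706
finger_force: 63.7
shift [-0.003   0.0009  0.0026] pos [ 0.5502 -0.2417  0.0556] M [[0.963, 0.269, 0.002], [0.269, -0.963, -0.001], [0.002, 0.002, -1.0]] f [-0.33  0.14  5.37] q [ 0.34  0.68 -0.01  2.    0.01  0.46 -0.97]
```

Scaled: -0.13 m is -1.3, -0.1 m is -1.

```bash
python3 shift.py '{"increments":[[0,0,-0.05,0,0,0],[0,0,-0.15,0,0,0],[0,0,-0.3,0,0,0],[0,0,-0.5,0,0,0],[0,0,-0.75,0,0,0],[0,0,-1,0,0,0],[0,0,-1.2,0,0,0],[0,0,-1.3,0,0,0],[0,0,-1.3,0,0,0],[0,0,-1.3,0,0,0]]}'
python3 goto.py 0.5717 0.217 0.182
python3 - <<'E'
import cv2
from station import robot
a=[robot.grab_frame(n)[:,:,::-1] for n in("scene","top")]
for n,i in zip(("scene","top"),a): cv2.imwrite(f"pics/{n}1.png",i)
cv2.imwrite("pics/c1.png",cv2.hconcat([cv2.resize(a[0][80:320,280:520],(400,400)),cv2.resize(a[1][120:360,300:540],(400,400))]))
E
```

```text
clock: 4.27
eef_pos: [0.5488, -0.2406, 0.1843]
eef_rot: [0.991, 0.136, -0.0, -0.0]
ft_force: [0.5, 0.2, -2.1]
opening: 0.706
finger_force: 65.2
shift [ 0.1454 -0.4345  0.0024] pos [ 0.5488 -0.2406  0.1843] M [[0.963, 0.27, -0.0], [0.27, -0.963, 0.0], [0.0, -0.0, -1.0]] f [ 0.51  0.16 -2.08] q [ 0.34  0.49 -0.01  1.94  0.    0.71 -0.96]
```

View pics/c1.png

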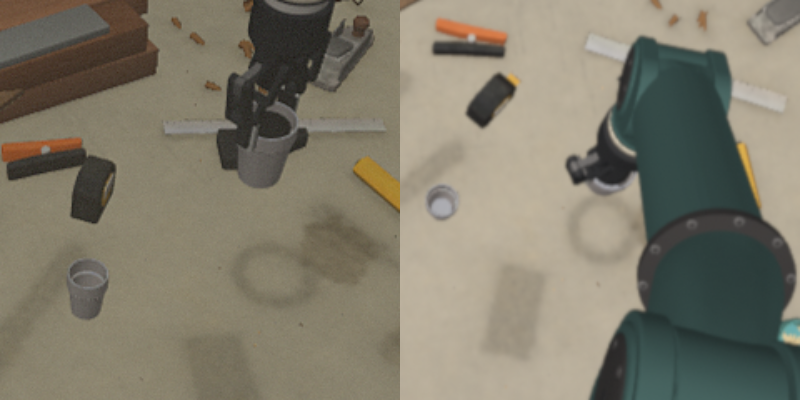

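M is held upright at scene px about (437,165). Carrying it over L.

```bash
python3 shift.py '{"increments":[[0.05,-0.15,0,0,0,0],[0.15,-0.45,0,0,0,0],[0.27,-0.8,0,0,0,0],[0.4,-1.18,0,0,0,0],[0.53,-1.56,0,0,0,0],[0.66,-1.94,0,0,0,0],[0.79,-2.32,0,0,0,0],[0.91,-2.7,0,0,0,0],[1.04,-3.08,0,0,0,0],[1.17,-3.46,0,0,0,0],[1.29,-3.82,0,0,0,0],[1.39,-4.1,0,0,0,0]]}'
python3 shift.py '{"increments":[[0.05,-0.15,0,0,0,0],[0.08,-0.24,0,0,0,0],[0.08,-0.245,0,0,0,0],[0.08,-0.245,0,0,0,0],[0.08,-0.245,0,0,0,0],[0.08,-0.245,0,0,0,0]]}'
python3 goto.py 0.5735 0.2175 0.182
python3 - <<'E'
import cv2
from station import robot
a=[robot.grab_frame(n)[:,:,::-1] for n in("scene","top")]
for n,i in zip(("scene","top"),a): cv2.imwrite(f"pics/{n}2.png",i)
cv2.imwrite("pics/c2.png",cv2.hconcat([cv2.resize(a[0][180:340,120:280],(400,400)),cv2.resize(a[1][160:320,140:300],(400,400))]))
E
```

```text
clock: 5.37
eef_pos: [0.571, 0.1954, 0.1825]
eef_rot: [0.99, 0.138, -0.001, -0.001]
ft_force: [0.1, 0.0, -2.1]
opening: 0.704
finger_force: 65.4
clock: 5.87
eef_pos: [0.5739, 0.2139, 0.1841]
eef_rot: [0.991, 0.134, -0.0, 0.001]
ft_force: [-0.5, -0.5, -1.6]
opening: 0.704
finger_force: 65.4
shift [ 0.0006 -0.0036  0.0021] pos [0.5739 0.2139 0.1841] M [[0.964, 0.266, -0.001], [0.266, -0.964, -0.002], [-0.001, 0.002, -1.0]] f [-0.55 -0.55 -1.64] q [-0.42  0.51 -0.01  1.91  0.01  0.73 -1.74]
```

View pics/c2.png

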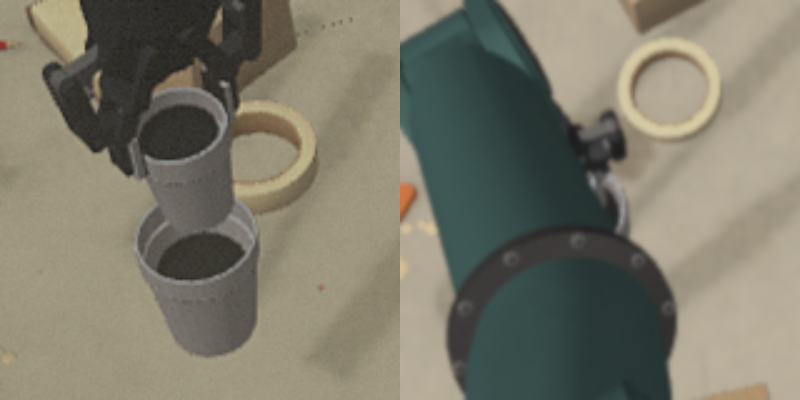

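M hangs over L's mouth, with its foot near scene px (197,272). I'll trim the position and lower to just above the shallowest possible seat.

Scaled: 0.054 m is 0.54, 0.052 m is 0.52.

```bash
python3 shift.py '{"increments":[[0.005,-0.02,0.05,0,0,0],[0.005,-0.035,0.12,0,0,0],[0.005,-0.035,0.2,0,0,0],[0.005,-0.035,0.28,0,0,0],[0.005,-0.035,0.36,0,0,0],[0.005,-0.035,0.43,0,0,0],[0.005,-0.035,0.49,0,0,0],[0.005,-0.035,0.52,0,0,0],[0.005,-0.035,0.54,0,0,0],[0.005,-0.035,0.54,0,0,0],[0.005,-0.035,0.54,0,0,0]]}'
python3 goto.py 0.5735 0.2175 0.125
python3 - <<'E'
from vis import *
for z in (.1285,): print(proj("scene",[.5717,.217,z]),proj("scene",[.5717-.0235*.7,.217-.0235*.7,z]))
E
```

```text
clock: 6.88
eef_pos: [0.5734, 0.2207, 0.1304]
eef_rot: [0.991, 0.136, 0.0, -0.0]
ft_force: [-0.1, 0.5, -1.5]
opening: 0.709
finger_force: 65.4
shift [-0.0008  0.0031  0.0054] pos [0.5734 0.2207 0.1304] M [[0.963, 0.269, 0.0], [0.269, -0.963, 0.0], [0.0, -0.0, -1.0]] f [-0.09  0.5  -1.5 ] q [-0.43  0.58 -0.02  1.94  0.02  0.62 -1.75]
[194.94650873 263.59323812] [208.04837628 266.95563527]
```

```bash
for i in 1 2 3; do python3 shift.py '{"increments":[[0,0,0,0,0,0]]}' | grep -E 'pos|ft'; done
```

```text
eef_pos: [0.5736, 0.2208, 0.1307]
ft_force: [0.8, 0.2, -2.3]
eef_pos: [0.5736, 0.2207, 0.1308]
ft_force: [-0.0, -0.6, -2.4]
eef_pos: [0.5734, 0.2207, 0.1307]
ft_force: [-1.1, -1.1, -0.7]
```

```bash
python3 shift.py '{"increments":[[-0.005,0.015,0.01,0,0,0],[-0.01,0.03,0.03,0,0,0],[-0.01,0.03,0.04,0,0,0],[-0.01,0.03,0.05,0,0,0],[-0.01,0.03,0.05,0,0,0]]}' | grep -E 'pos|ft'
python3 shift.py '{"increments":[[0,0,0.01,0,0,0],[0,0,0.02,0,0,0],[0,0,0.02,0,0,0]]}' | grep -E 'pos|ft'
python3 shift.py '{"increments":[[0,0,0.01,0,0,0],[0,0,0.02,0,0,0],[0,0,0.02,0,0,0]]}' | grep -E 'pos|ft'
```

```text
eef_pos: [0.5729, 0.2173, 0.125]
ft_force: [-0.3, -1.1, -3.5]
eef_pos: [0.573, 0.2175, 0.1231]
ft_force: [-0.2, -0.4, -3.4]
eef_pos: [0.5729, 0.2174, 0.1211]
ft_force: [-0.8, 0.7, -3.0]
```

```bash
python3 shift.py '{"increments":[[0,0,0.01,0,0,0],[0,0,0.02,0,0,0],[0,0,0.02,0,0,0]]}' | grep -E 'pos|ft'
python3 shift.py '{"increments":[[0,0,0.01,0,0,0],[0,0,0.015,0,0,0],[0,0,0.015,0,0,0]]}' | grep -E 'pos|ft'
```

```text
eef_pos: [0.573, 0.2174, 0.1191]
ft_force: [0.7, 0.6, -1.9]
eef_pos: [0.573, 0.2174, 0.1176]
ft_force: [-0.4, -0.0, -1.6]
```

```bash
for i in 1; do python3 shift.py '{"increments":[[0,0,0.005,0,0,0],[0,0,0.01,0,0,0],[0,0,0.015,0,0,0],[0,0,0.015,0,0,0]]}' | grep -E 'pos|ft'; done
python3 shift.py '{"increments":[[0,0,0,0,0,0]]}' | grep -E 'pos|ft'
```

```text
eef_pos: [0.573, 0.2175, 0.1162]
ft_force: [-0.2, 0.1, -1.4]
eef_pos: [0.5731, 0.2174, 0.1163]
ft_force: [0.7, 0.6, -2.2]
```

```bash
python3 shift.py '{"increments":[[0,0,0.005,0,0,0],[0,0,0.01,0,0,0],[0,0,0.015,0,0,0],[0,0,0.015,0,0,0]]}' | grep -E 'pos|ft'
python3 shift.py '{"increments":[[0,0,0,0,0,0]]}' | grep -E 'pos|ft'
```

```text
eef_pos: [0.573, 0.2174, 0.1147]
ft_force: [0.3, 0.8, -2.3]
eef_pos: [0.573, 0.2175, 0.1147]
ft_force: [0.6, -0.3, -1.8]
```

Scaled: 0.0015 m is 0.015, 0.001 m is 0.01.

```bash
python3 shift.py '{"increments":[[0,0,0.005,0,0,0],[0,0,0.01,0,0,0],[0,0,0.015,0,0,0],[0,0,0.015,0,0,0]]}' | grep -E 'pos|ft'
python3 shift.py '{"increments":[[0,0,0,0,0,0]]}' | grep -E 'pos|ft'
```

```text
eef_pos: [0.573, 0.2174, 0.1131]
ft_force: [0.3, -0.6, -2.6]
eef_pos: [0.573, 0.2175, 0.1132]
ft_force: [0.5, -0.4, -2.0]
```

Scaled: 0.0015 m is 0.015, 0.001 m is 0.01.

```bash
python3 shift.py '{"increments":[[0,0,0.005,0,0,0],[0,0,0.01,0,0,0],[0,0,0.015,0,0,0],[0,0,0.015,0,0,0]]}' | grep -E 'pos|ft'
python3 shift.py '{"increments":[[0,0,0,0,0,0]]}' | grep -E 'pos|ft'
```

```text
eef_pos: [0.5733, 0.2175, 0.112]
ft_force: [0.0, 0.1, -1.0]
eef_pos: [0.5733, 0.2175, 0.112]
ft_force: [-0.1, 0.2, -0.5]
```

Contact has started: z lags the command and the force is rising. From here I press in small steps.

```bash
python3 shift.py '{"increments":[[0,0,0.005,0,0,0],[0,0,0.01,0,0,0],[0,0,0.01,0,0,0]]}' | grep -E 'pos|ft'
python3 shift.py '{"increments":[[0,0,0,0,0,0]]}' | grep -E 'pos|ft'
```

```text
eef_pos: [0.5735, 0.2176, 0.1112]
ft_force: [-0.3, -0.2, 2.4]
eef_pos: [0.5735, 0.2175, 0.1112]
ft_force: [-0.5, -0.5, 2.5]
```

Scaled: 0.001 m is 0.01, 0.0005 m is 0.005.

```bash
python3 shift.py '{"increments":[[0,0,0.005,0,0,0],[0,0,0.01,0,0,0],[0,0,0.01,0,0,0]]}' | grep -E 'pos|ft'
python3 shift.py '{"increments":[[0,0,0,0,0,0]]}' | grep -E 'pos|ft'
```

```text
eef_pos: [0.5736, 0.2175, 0.1103]
ft_force: [-0.5, -0.4, 5.8]
eef_pos: [0.5736, 0.2175, 0.1103]
ft_force: [-0.6, -0.7, 5.2]
```

Scaled: 0.0012 m is 0.012, 0.0006 m is 0.006.

```bash
python3 shift.py '{"increments":[[0,0,0.006,0,0,0],[0,0,0.012,0,0,0],[0,0,0.012,0,0,0]]}' | grep -E 'pos|ft'
python3 shift.py '{"increments":[[0,0,0,0,0,0],[0,0,0,0,0,0]]}' | grep -E 'pos|ft'
```

```text
eef_pos: [0.5739, 0.2176, 0.1095]
ft_force: [-0.8, -0.7, 7.1]
eef_pos: [0.5739, 0.2176, 0.1095]
ft_force: [-0.9, -0.5, 8.1]
```

Scaled: 0.0004 m is 0.004.

```bash
python3 shift.py '{"increments":[[0,0,0.004,0,0,0],[0,0,0.004,0,0,0],[0,0,0.004,0,0,0],[0,0,0.004,0,0,0]]}' | grep -E 'clock|pos|ft'
python3 shift.py '{"increments":[[0,0,0,0,0,0],[0,0,0,0,0,0],[0,0,0,0,0,0],[0,0,0,0,0,0]]}' | grep -E 'clock|pos|ft'
```

```text
clock: 11.63
eef_pos: [0.574, 0.2176, 0.1094]
ft_force: [-1.6, -1.5, 9.3]
clock: 11.97
eef_pos: [0.5739, 0.2176, 0.1094]
ft_force: [0.1, -0.6, 8.5]
```

The push was held at about 11 N at the seat for over 0.5 s. I'll ease off, then open.

Scaled: -0.003 m is -0.03, -0.002 m is -0.02.

```bash
python3 shift.py '{"increments":[[0,0,-0.01,0,0,0],[0,0,-0.02,0,0,0],[0,0,-0.03,0,0,0],[0,0,-0.03,0,0,0]]}' | grep -E 'clock|pos|ft'
python3 shift.py '{"increments":[[0,0,0,0,0,0],[0,0,0,0,0,0],[0,0,0,0,0,0],[0,0,0,0,0,0],[0,0,0,0,0,0],[0,0,0,0,0,0]]}' 1.0
python3 shift.py '{"increments":[[0,0,-0.05,0,0,0],[0,0,-0.12,0,0,0],[0,0,-0.22,0,0,0],[0,0,-0.36,0,0,0],[0,0,-0.5,0,0,0],[0,0,-0.65,0,0,0],[0,0,-0.8,0,0,0],[0,0,-0.9,0,0,0],[0,0,-0.9,0,0,0]]}'
python3 goto.py 0.5558 -0.0332 0.15
```

```text
clock: 12.3
eef_pos: [0.573, 0.2175, 0.111]
ft_force: [0.1, 0.3, 1.4]
clock: 12.8
eef_pos: [0.573, 0.2175, 0.1111]
eef_rot: [0.991, 0.136, -0.0, -0.0]
ft_force: [1.0, 0.2, -0.6]
opening: 1.002
finger_force: 0.0
clock: 13.55
eef_pos: [0.5749, 0.2182, 0.2045]
eef_rot: [0.991, 0.136, 0.003, -0.001]
ft_force: [0.1, -0.8, -0.5]
opening: 1.003
finger_force: 0.0
shift [-0.0864  0.237   0.0538] pos [0.5749 0.2182 0.2045] M [[0.963, 0.269, 0.005], [0.269, -0.963, 0.002], [0.006, -0.001, -1.0]] f [ 0.05 -0.77 -0.45] q [-0.42  0.48 -0.02  1.89  0.01  0.76 -1.75]
```

Scaled: 0.235 m is 2.35, 0.22 m is 2.2.

```bash
python3 shift.py '{"increments":[[-0.06,0.16,0,0,0,0],[-0.18,0.5,0,0,0,0],[-0.3,0.85,0,0,0,0],[-0.44,1.2,0.1,0,0,0],[-0.57,1.55,0.2,0,0,0],[-0.69,1.9,0.35,0,0,0],[-0.8,2.2,0.5,0,0,0],[-0.85,2.35,0.6,0,0,0],[-0.85,2.35,0.6,0,0,0],[-0.85,2.35,0.6,0,0,0],[-0.85,2.35,0.6,0,0,0],[-0.85,2.35,0.6,0,0,0]]}' | grep -E 'clock|pos'
python3 shift.py '{"increments":[[0,0,0,0,0,0],[0,0,0,0,0,0]]}' | grep -E 'clock|pos'
python3 goto.py 0.5558 -0.0332 0.0365
python3 - <<'E'
import cv2,numpy as np
from vis import *
np.set_printoptions(precision=4,suppress=True)
a={n:robot.grab_frame(n)[:,:,::-1].copy() for n in("scene","top")}
for n in a: cv2.imwrite(f"pics/{n}3.png",a[n])
cv2.imwrite("pics/c3.png",cv2.hconcat([cv2.resize(a["scene"][150:350,150:350],(400,400)),cv2.resize(a["top"][140:340,150:350],(400,400))]))
E
```

```text
clock: 14.55
eef_pos: [0.5549, -0.03, 0.1415]
clock: 14.72
eef_pos: [0.555, -0.0302, 0.1417]
shift [-0.0002  0.0031  0.1052] pos [ 0.555  -0.0302  0.1417] M [[0.962, 0.272, 0.001], [0.272, -0.962, 0.001], [0.001, -0.0, -1.0]] f [-0.38  0.43  0.34] q [-0.02  0.5  -0.01  2.06  0.01  0.57 -1.33]
```

View pics/c3.png

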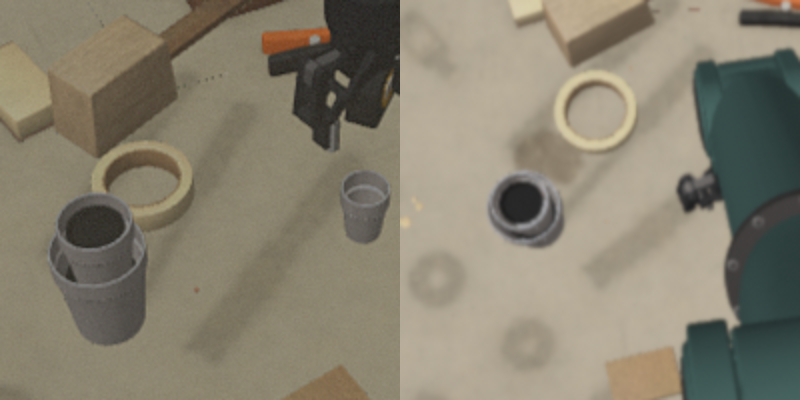

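M stands nested and upright in L: rim near scene px (197,258), top view px (411/2+... ≈ 210,242). I'll locate its rim, then fetch S.

```bash
python3 - <<'E'
import cv2,numpy as np
from vis import *
np.set_printoptions(precision=4,suppress=True)
im=cv2.imread("pics/scene3.png"); C=contour(im,200,285)
c=proj("scene",[.5725,.2175,.1365]); v=C-c
A=C[(v[:,1]<-3)]; W=cast("scene",A,.1365)[:,:2]
f=lambda q:np.hypot(*(W-q[:2]).T)-q[2]
for g in (1,0):
    r=least_squares((lambda q:f(q)) if g else (lambda q:f([q[0],q[1],.031])),[.57,.217,.031],loss="soft_l1",f_scale=.001); print(len(A),r.x,np.sqrt(np.mean(r.fun**2)))
t=cv2.imread("pics/top3.png")[205:275,180:250].max(2); t=cv2.resize(t,None,fx=4,fy=4,interpolation=cv2.INTER_CUBIC)
k=max(cv2.findContours((t<60).astype(np.uint8),0,1)[0],key=cv2.contourArea); e=cv2.fitEllipse(k); p=(np.array(e[0])+.5)/4-.5+[180,205]
print(e, "seat centre px",p, cast("top",[p],.1365-.022))
E
python3 shift.py '{"increments":[[0,0.03,0.12,0,0,0],[0,0.03,0.26,0,0,0],[0,0.03,0.4,0,0,0],[0,0.03,0.53,0,0,0],[0,0.03,0.65,0,0,0],[0,0.03,0.76,0,0,0],[0,0.03,0.86,0,0,0],[0,0.03,0.94,0,0,0],[0,0.03,1,0,0,0],[0,0.03,1.04,0,0,0],[0,0.03,1.04,0,0,0]]}' - 
python3 shift.py '{"increments":[[0,0,0,0,0,0],[0,0,0,0,0,0],[0,0,0,0,0,0]]}' | grep pos
```

```text
248 [0.571  0.2139 0.0306] 0.0003952312197607689
248 [0.5706 0.2141 0.031 ] 0.0004116527787568012
((120.41577911376953, 144.73782348632812), (78.27320861816406, 84.85350799560547), 60.76095199584961) seat centre px [209.7289 240.8095] [[0.5742 0.2184 0.1145]]
clock: 15.73
eef_pos: [0.555, -0.0346, 0.0364]
eef_rot: [0.991, 0.136, -0.001, -0.0]
ft_force: [-0.1, -0.3, 0.7]
opening: 1.001
finger_force: 0.0
eef_pos: [0.5558, -0.0346, 0.0377]
```

```bash
python3 shift.py '{"increments":[[0,0,0,0,0,0],[0,0,0,0,0,0],[0,0,0,0,0,0],[0,0,0,0,0,0],[0,0,0,0,0,0],[0,0,0,0,0,0],[0,0,0,0,0,0],[0,0,0,0,0,0],[0,0,0,0,0,0],[0,0,0,0,0,0],[0,0,0,0,0,0]]}' 0.2; python3 goto.py 0.5558 -0.0332 0.0365
python3 shift.py '{"increments":[[0,0,-0.05,0,0,0],[0,0,-0.15,0,0,0],[0,0,-0.3,0,0,0],[0,0,-0.5,0,0,0],[0,0,-0.75,0,0,0],[0,0,-1,0,0,0],[0,0,-1.2,0,0,0],[0,0,-1.4,0,0,0],[0,0,-1.55,0,0,0],[0,0,-1.6,0,0,0],[0,0,-1.6,0,0,0],[0,0,-1.6,0,0,0]]}'; python3 goto.py 0.5725 0.2165 0.195
```

```text
clock: 16.9
eef_pos: [0.5558, -0.0348, 0.0379]
eef_rot: [0.991, 0.136, 0.001, 0.0]
ft_force: [-1.0, 0.4, 5.2]
opening: 0.512
finger_force: 60.1
shift [ 0.0004 -0.0015  0.0014] pos [ 0.5558 -0.0348  0.0379] M [[0.963, 0.269, 0.001], [0.269, -0.963, -0.0], [0.001, 0.0, -1.0]] f [-1.02  0.4   5.21] q [-0.01  0.68 -0.01  2.1   0.02  0.36 -1.33]
clock: 17.9
eef_pos: [0.5548, -0.0346, 0.197]
eef_rot: [0.991, 0.136, -0.0, -0.0]
ft_force: [-1.0, -0.2, -0.8]
opening: 0.511
finger_force: 61.1
shift [ 0.0847 -0.2371  0.002 ] pos [ 0.5548 -0.0346  0.197 ] M [[0.963, 0.269, -0.0], [0.269, -0.963, 0.0], [-0.0, -0.0, -1.0]] f [-1.02 -0.22 -0.83] q [-0.01  0.42 -0.01  2.02  0.01  0.7  -1.32]
```

```bash
python3 shift.py '{"increments":[[0.05,-0.14,0,0,0,0],[0.15,-0.42,0,0,0,0],[0.27,-0.75,0,0,0,0],[0.39,-1.1,0,0,0,0],[0.52,-1.45,0,0,0,0],[0.64,-1.8,0,0,0,0],[0.75,-2.1,0,0,0,0],[0.82,-2.29,0,0,0,0],[0.85,-2.37,0,0,0,0],[0.85,-2.37,0,0,0,0],[0.85,-2.37,0,0,0,0],[0.85,-2.37,0,0,0,0]]}' | grep -E 'clock|pos'
python3 shift.py '{"increments":[[0,0,0,0,0,0],[0,0,0,0,0,0],[0,0,0,0,0,0]]}' | grep -E 'clock|pos|ft'
python3 goto.py 0.5725 0.2165 0.195
python3 - <<'E'
import cv2
from vis import *
a=robot.grab_frame("scene")[:,:,::-1]
cv2.imwrite("pics/scene4.png",a); cv2.imwrite("pics/c4.png",cv2.resize(a[180:340,120:280],(480,480)))
E
```

```text
clock: 18.9
eef_pos: [0.5731, 0.2133, 0.1964]
clock: 19.15
eef_pos: [0.5735, 0.2149, 0.1973]
ft_force: [0.5, -0.6, -0.5]
shift [-0.0006 -0.0018  0.0023] pos [0.5735 0.2149 0.1973] M [[0.964, 0.267, -0.0], [0.267, -0.964, -0.001], [-0.0, 0.001, -1.0]] f [ 0.47 -0.56 -0.49] q [-0.42  0.49 -0.02  1.9   0.02  0.75 -1.75]
```

View pics/c4.png

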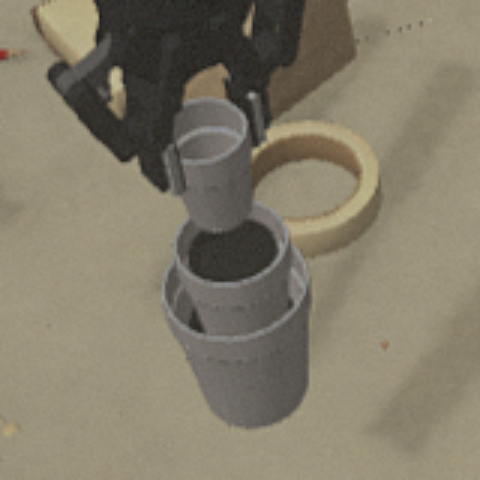

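```bash
python3 - <<'E'
import cv2
from vis import *
im=cv2.imread("pics/scene4.png")
for r in (242,246,249): print(r,im[r,174:214].mean(1).astype(int))
for P in ([.571,.214,.164],[.5735,.2149,.164],[.5725,.2165,.164]): print(P,proj("scene",P))
E
python3 goto.py 0.5725 0.2165 0.195
```

```text
242 [ 41  41  81 121  92  85  79  60  86 100 105 104 108 104  92  95  85  81
  89  94  89  86  85  77  80  87  87  81  82  73  68 104 129 130 128 130
 136 133 135 138]
246 [140 138 144 141 143 142 131 101 108 107 109 105 102 104 101  97  98  94
  92  90  92  87  87  84  86  80  88  80  82  82 111 125 125 134 133 139
 136 137 137 139]
249 [141 140 140 142 140 141 140 138 113 106 106 100 103 106 101 101  98  96
  93  88  92  85  83  88  83  81  83  86  76  81 103 108 109 121 129 133
 144 135 141 137]
[0.571, 0.214, 0.164] [193.90154756 249.03035635]
[0.5735, 0.2149, 0.164] [192.81778018 248.17250319]
[0.5725, 0.2165, 0.164] [192.0864246  248.93986969]
shift [-0.0006 -0.0014  0.0023] pos [0.5735 0.2154 0.1973] M [[0.963, 0.268, 0.0], [0.268, -0.963, -0.0], [-0.0, 0.0, -1.0]] f [-0.3  -1.33 -0.69] q [-0.42  0.49 -0.02  1.9   0.02  0.75 -1.75]
```

```bash
python3 shift.py '{"increments":[[-0.01,0.01,0.04,0,0,0],[-0.017,0.01,0.1,0,0,0],[-0.017,0.01,0.16,0,0,0],[-0.017,0.01,0.22,0,0,0],[-0.017,0.01,0.27,0,0,0],[-0.017,0.01,0.31,0,0,0],[-0.017,0.01,0.33,0,0,0],[-0.017,0.01,0.33,0,0,0]]}' | grep -E 'clock|pos|ft'
python3 shift.py '{"increments":[[0,0,0,0,0,0],[0,0,0,0,0,0],[0,0,0,0,0,0]]}' | grep -E 'clock|pos|ft'
```

```text
clock: 19.87
eef_pos: [0.5716, 0.215, 0.1634]
ft_force: [0.2, 0.7, -1.1]
clock: 20.12
eef_pos: [0.5723, 0.2152, 0.1645]
ft_force: [0.2, 0.5, -0.7]
```

Scaled: 0.002 m is 0.02, 0.001 m is 0.01.

```bash
python3 shift.py '{"increments":[[0,0,0.01,0,0,0],[0,0,0.02,0,0,0],[0,0,0.02,0,0,0]]}' | grep -E 'pos|ft'
python3 shift.py '{"increments":[[0,0,0.01,0,0,0],[0,0,0.015,0,0,0],[0,0,0.015,0,0,0]]}' | grep -E 'pos|ft'
```

```text
eef_pos: [0.5719, 0.215, 0.1621]
ft_force: [-0.0, 0.7, -1.6]
eef_pos: [0.5719, 0.215, 0.1605]
ft_force: [-1.4, -0.4, -1.3]
```

Scaled: 0.0015 m is 0.015, 0.001 m is 0.01.

```bash
python3 shift.py '{"increments":[[0,0,0.01,0,0,0],[0,0,0.015,0,0,0],[0,0,0.015,0,0,0]]}' | grep -E 'pos|ft'
python3 shift.py '{"increments":[[0,0,0.01,0,0,0],[0,0,0.015,0,0,0],[0,0,0.015,0,0,0]]}' | grep -E 'pos|ft'
```

```text
eef_pos: [0.5719, 0.215, 0.159]
ft_force: [0.5, 0.2, -1.2]
eef_pos: [0.5719, 0.2151, 0.1575]
ft_force: [0.9, 0.2, -0.9]
```

```bash
python3 shift.py '{"increments":[[0,0,0.01,0,0,0],[0,0,0.015,0,0,0],[0,0,0.015,0,0,0]]}' | grep -E 'pos|ft'
```

```text
eef_pos: [0.5723, 0.2152, 0.1566]
ft_force: [-0.6, -1.0, 2.1]
```

```bash
python3 shift.py '{"increments":[[0,0,0.005,0,0,0],[0,0,0.01,0,0,0],[0,0,0.01,0,0,0]]}' | grep -E 'pos|ft'
python3 shift.py '{"increments":[[0,0,0,0,0,0]]}' | grep -E 'pos|ft'
```

```text
eef_pos: [0.5724, 0.2154, 0.1556]
ft_force: [0.4, 0.7, 3.8]
eef_pos: [0.5724, 0.2153, 0.1556]
ft_force: [-0.6, -0.1, 3.9]
```

```bash
python3 shift.py '{"increments":[[0,0,0.005,0,0,0],[0,0,0.01,0,0,0],[0,0,0.01,0,0,0]]}' | grep -E 'pos|ft'
python3 shift.py '{"increments":[[0,0,0,0,0,0]]}' | grep -E 'pos|ft'
```

```text
eef_pos: [0.5724, 0.2153, 0.1546]
ft_force: [-0.3, 1.4, 4.8]
eef_pos: [0.5724, 0.2153, 0.1546]
ft_force: [-0.4, 0.9, 5.1]
```

Scaled: 0.001 m is 0.01, 0.0005 m is 0.005.

```bash
python3 shift.py '{"increments":[[0,0,0.005,0,0,0],[0,0,0.01,0,0,0],[0,0,0.01,0,0,0]]}' | grep -E 'pos|ft'
python3 shift.py '{"increments":[[0,0,0,0,0,0]]}' | grep -E 'pos|ft'
```

```text
eef_pos: [0.5726, 0.2154, 0.1539]
ft_force: [0.1, 0.0, 6.0]
eef_pos: [0.5726, 0.2154, 0.1539]
ft_force: [-0.9, -0.3, 5.9]
```

Scaled: 0.001 m is 0.01, 0.0005 m is 0.005.

```bash
python3 shift.py '{"increments":[[0,0,0.005,0,0,0],[0,0,0.01,0,0,0],[0,0,0.01,0,0,0]]}' | grep -E 'pos|ft'
python3 shift.py '{"increments":[[0,0,0,0,0,0]]}' | grep -E 'pos|ft|open|fing'; python3 shift.py '{"increments":[[0,0,0,0,0,0]]}' | grep -E 'ft'
```

```text
eef_pos: [0.5728, 0.2155, 0.1532]
ft_force: [-0.5, 0.2, 7.9]
eef_pos: [0.5727, 0.2155, 0.1532]
ft_force: [-0.8, -0.4, 8.0]
opening: 0.512
finger_force: 61.8
ft_force: [-1.1, -0.6, 8.7]
```

Contact is now about 9 N. A little more, then hold for half a second.

Scaled: 0.0008 m is 0.008, 0.0005 m is 0.005.

```bash
python3 shift.py '{"increments":[[0,0,0.005,0,0,0],[0,0,0.008,0,0,0],[0,0,0.008,0,0,0],[0,0,0.008,0,0,0],[0,0,0.008,0,0,0]]}' | grep -E 'pos|ft'
python3 shift.py '{"increments":[[0,0,0,0,0,0],[0,0,0,0,0,0],[0,0,0,0,0,0],[0,0,0,0,0,0],[0,0,0,0,0,0]]}' | grep -E 'clock|pos|ft'
```

```text
eef_pos: [0.5729, 0.2156, 0.1526]
ft_force: [-1.0, 1.1, 9.0]
clock: 23.62
eef_pos: [0.5729, 0.2156, 0.1526]
ft_force: [-1.0, -0.3, 10.3]
```

```bash
python3 shift.py '{"increments":[[0,0,-0.01,0,0,0],[0,0,-0.02,0,0,0],[0,0,-0.03,0,0,0],[0,0,-0.03,0,0,0],[0,0,-0.03,0,0,0]]}' | grep -E 'clock|pos|ft'
```

```text
clock: 24.03
eef_pos: [0.5721, 0.2152, 0.1544]
ft_force: [0.9, -0.0, 3.6]
```

```bash
python3 shift.py '{"increments":[[0,0,-0.005,0,0,0],[0,0,-0.01,0,0,0],[0,0,-0.01,0,0,0]]}' | grep -E 'clock|pos|ft'
python3 shift.py '{"increments":[[0,0,0,0,0,0],[0,0,0,0,0,0],[0,0,0,0,0,0],[0,0,0,0,0,0],[0,0,0,0,0,0],[0,0,0,0,0,0],[0,0,0,0,0,0]]}' 1.0
python3 shift.py '{"increments":[[0,0,-0.05,0,0,0],[0,0,-0.12,0,0,0],[0,0,-0.22,0,0,0],[0,0,-0.36,0,0,0],[0,0,-0.5,0,0,0],[0,0.15,-0.65,0,0,0],[-0.1,0.45,-0.8,0,0,0],[-0.2,0.8,-0.8,0,0,0],[-0.3,1.15,-0.8,0,0,0],[-0.4,1.45,-0.8,0,0,0],[-0.4,1.6,-0.8,0,0,0],[-0.4,1.6,-0.8,0,0,0]]}' | grep -E 'clock|pos|ft'
python3 shift.py '{"increments":[[0,0,0,0,0,0],[0,0,0,0,0,0],[0,0,0,0,0,0]]}' | grep -E 'clock|pos|ft'
python3 - <<'E'
import cv2
from station import robot
a={n:robot.grab_frame(n)[:,:,::-1].copy() for n in("scene","top")}
for n in a: cv2.imwrite(f"pics/{n}5.png",a[n])
cv2.imwrite("pics/c5.png",cv2.hconcat([cv2.resize(a["scene"][180:400,150:350],(400,440)),cv2.resize(a["top"][140:360,150:350],(400,440))]))
E
```

```text
clock: 24.28
eef_pos: [0.5718, 0.215, 0.155]
ft_force: [1.0, 0.2, 1.0]
clock: 24.87
eef_pos: [0.572, 0.2151, 0.1554]
eef_rot: [0.991, 0.136, -0.0, -0.0]
ft_force: [-0.4, -1.5, 1.0]
opening: 0.998
finger_force: 0.0
clock: 25.87
eef_pos: [0.5774, 0.0442, 0.2368]
ft_force: [-0.2, -0.1, 1.1]
clock: 26.12
eef_pos: [0.5766, 0.0526, 0.2357]
ft_force: [-0.4, 0.7, -0.2]
```

View pics/c5.png

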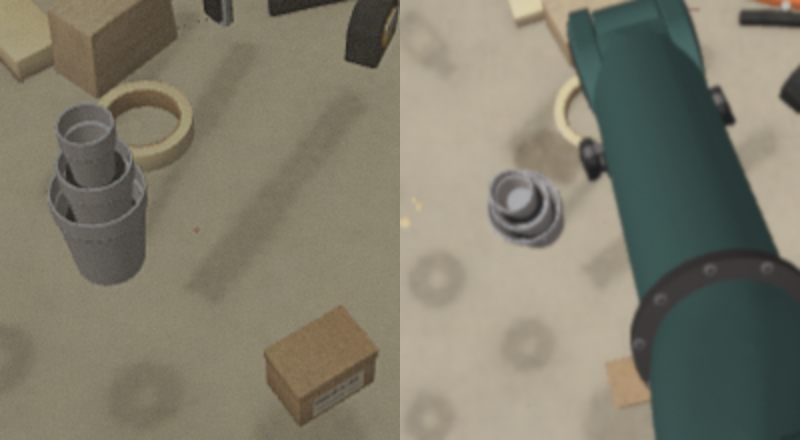

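The nest stands upright: S rim at scene px (192,242), M and L concentric below it, foot at (204,321) as before. The roll and carton are in place, and the gripper is clear. Handing in.

```bash
python3 -c "
from station import robot
print(robot.job_done())"
```

```text
the job is handed in; nothing more can be done
None
```

The job is handed in: the medium pot is in the large one and the small pot in the medium one, each pushed down at about 10–11 N for over half a second and released, and the last pictures show the nest upright where the large pot stood; the station gave no verdict.

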